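Short spin in the bench centrifuge

TASK

Without gripping or lifting anything, use the closed fingers to give the tubes a short spin: switch the centrifuge on by pressing down the front half of its black rocker (the lid catch works only under power), then push the raised lid down until it catches and stays shut by itself when you let go. Then press the oblong short-spin key fully down and finish while still holding it down, because the rotor runs only while it is held. Leave the round key alone, and do not disturb the tube rack, the bottle or the marker.

Things in the scene. Friction and masses are not known exactly. Their poses are not given: they have to be found in the camera images.
- centrifuge: white bench microcentrifuge, fixed, 250 mm deep (x), 204 mm wide (y). Origin under it on the worktop; x to its back, y to its left, z up; yaw within 0.3 rad. Front: level control deck, top z 75 mm, x -130 to -45 mm, bezels 3 mm higher. Behind: rotor chamber, top z 100 mm, x -45 to 120 mm, with the lid. Rocker at x -92, y 60; round key x -100, y 0; oblong key x -92, y -60 mm
- power_rocker (a joint): black power rocker, 36 mm front to back, 24 mm wide, slightly V-shaped face with a white dot on the front half, pivot line across its middle, z 80 mm. 0 = off: front half up (front end 7 mm above the pivot), back half level. 0.4 rad = on: front half level, 80 mm above the worktop. An over-centre spring (about 4 N at the front half) snaps it to either end and keeps it there
- rocker_front (a point): point on top of the rocker's front half, 13.5 mm in front of its pivot; moves with it: 85.5 mm above the worktop when off, 80 mm when on. Press straight down here
- spin_lid (a joint): lid angle: 0 = shut, positive = raised; starts at 0.35 to 0.65 and its stiff hinge keeps it where it is left (about 1 N moves it). In the last 0.14 rad buffers and catch push back, up to about 10 N at the front bar; to catch, the lid must go right down to its stop at 0. Caught, it rests at 0.01 to 0.02 rad. With the power off it does not catch and rises to about 0.14 rad when let go
- lid_hinge (a point): middle of the lid's hinge line, which runs across the back (x 108, z 106 mm of the centrifuge). The lid is a clear window in a grey frame, 196 mm wide, 154 mm from this line to its front edge, flat top 18 mm above this line when shut (window 1 mm lower)
- lid_front (a point): middle of the top face of the lid's front frame bar (22 mm deep), 138 mm from the hinge line; moves with the lid, 124 mm above the worktop when shut. Push the lid down here
- short_key (a joint): oblong white short-spin key, 32 mm wide (y) by 18 mm, top 9 mm above the deck. 0 = up, 0.005 m = fully down. Sprung: 1.5 N to start, 4 N fully down; comes up when let go
- short_key_top (a point): centre of the top of the oblong key (moves with it), 84 mm above the worktop when up
- round_key (a joint): round white start key, 27 mm across, in the middle of the deck, top 9 mm above it. 0 = up, 0.005 m = down. Not to be pressed
- tube_rack_mid (a point): centre, half-way up, of a loose white rack with blood tubes, 74x116x87 mm, right of the centrifuge
- bottle_mid (a point): centre, half-way up, of a loose white wash bottle, 43 mm across, 128 mm tall, right of the centrifuge
- marker_mid (a point): centre of a loose orange marker pen, 126 mm long, 11 mm thick, lying before the centrifuge near the edge of the worktop

How it is judged:
By the outcome, as a careful person would: the job done as asked, in the order asked, and still so for the second after the job is handed in, while the arm keeps its last pose, push and grip.
It also fails if it takes over 48 s, if anything falls off the work surface, if the arm or the gripper's body presses on something with over 40 N, if the wrist force passes 120 N, or if a joint passes its speed limit or range.

ROBOT

A 6-joint arm with a two-finger parallel gripper is mounted at the origin on a cart in front of the work surface, level with it; the furniture and walls round the work are solid. World frame = base frame: x ahead of the robot, y to its left, z up, the work surface at z = 0. Lengths are in m, angles in degrees, forces in N, time in s.
With the tool pointing down it reaches from about 0.325 to 0.75 m from the base axis. Payload 7.6 kg.
Tool frame: the origin (TCP) lies midway between the tips of the shut fingers; the grasp point (between the pads) lies 19 mm behind it; z points along the fingers, y is the direction in which the jaws open and shut (so a half turn about z gives the same grasp; the last joint's range is limited). The gripper opens to 85 mm and grips with 20 to 120 N. Pads are 22 mm wide; open, the fingers measure 114 mm over their backs; the gripper's body (76 mm by 85 mm) begins 54 mm behind the grasp point. The pads swing forward as they close: fully open they stand 13 mm farther back than shut.
Start: joints at [-76.851, 2.991, 80.254, -0, 96.75, -4.028], TCP at [0.155, -0.502, 0.231] pointing down, gripper open.
Joint ranges: [-166.34, 166.34], [-52.06, 124.39], [6.96, 135.62], [-60.46, 240.46], [14.63, 156.25], [-167.68, 167.68]. Speed limits (degrees/s): [147.25, 147.25, 172.46, 180, 180, 180].

INTERFACE

Orientations are given as [roll, pitch, yaw] about the fixed x, y, z axes, in that order (R = Rz(yaw) Ry(pitch) Rx(roll)).
In Python, from workcell import * gives the robot as it stands.
- The arm moves only by the tool carry_out, never from a script. Its argument "motion" is text: rows parted by semicolons, each of 7 numbers parted by spaces: the shift along the world's x, y, z in m, then the turn, a rotation vector about the world's x, y, z in rad, then the finger opening in m, from 0 to 0.0854. A call has 1 to 5 rows; each row shifts and turns the commanded pose from where the row before left it; what a row does not reach is not made up. A row lasts 1/10 s, in which the tool goes at most 50 mm and 8.59 degrees, less where a joint would pass 70% of its speed; a pose out of reach is approached as far as the arm can. A call is refused whole if a number of a shift passes 0.05 or a number of a turn 0.15, either way. A call with a gripper value outside its range is refused whole. The fingers move at their own pace and stop on an object; "grip_force" is the grip in N (left out, the last holds). Time passes only in rows, so rows that do not move let the fingers close. It gives the time, the measured TCP pose, the force and the opening at its end, in the units of the state.
- read_state(): the state, without advancing time (a new reading comes with each control period).
- get_image(name): name is "scene" or "top" or "wrist"; returns a dict with "pixels" (420x560x3 uint8, blue, green, red), "K" (3x3 intrinsics, pixels), "k1" (the pictures are not rectified: a ray, as slopes to the right and down, at radius r is drawn at 1 + k1 r^2 times it, then the intrinsics apply), "xyz" and "orientation" of the camera in the world. Camera axes: x right, y down, z forward; pixel columns grow to the right and rows downward; lengths in m; the calibration is good to about 2 mm. A picture is of the moment at which its call begins. There is no depth.
- finish_job(): hands the job in, once; it reports no verdict.
The state is a dict: "t": time; "joint_pos": joint angles; "qvel": joint speeds; "tau": joint torques, N m; "position": TCP position; "eef_rot": TCP orientation; "force": force on the tool from outside, world axes, zero at the start; "ft_torque": the same for the moment, N m; "grip_width": opening from 0.0 (shut) to 1.0 (fully open).
Only numpy, scipy, OpenCV 4.12 (cv2) and the standard library are available. Lean on these libraries where they do the work, as an engineer would, in place of code of your own. Each camera call takes 0.05 s, during which the arm holds its last target.

## Working session

There is one attempt and no reset: what is moved stays moved. The work goes in short steps, Python scripts to look and compute and a tool call to move; the robot and the scene stay as the last step left them, time stands still between calls to the robot, and variables do not carry over. Pictures are saved under pics/ and viewed, and the job is handed in when it is done.

Besides the shell and the picture viewer there is one more tool, called after "Request:" by a JSON object that holds its "name" and its "arguments". carry_out: Moves the arm, as the interface text tells. Its arguments: {"type":"object","properties":{"motion":{"type":"string"},"grip_force":{"type":"number"}},"required":["motion"]}

```bash
ls; mkdir -p pics; python3 - <<'E'
from workcell import *
import cv2
print(read_state())
for n in("scene","top","wrist"):
    d=get_image(n); cv2.imwrite(f"pics/{n}0.png",d["pixels"]); print(n,d["K"],d["k1"],d["xyz"],d["orientation"])
E
```

```text
pics
{'t': 0.0, 'joint_pos': array([-7.68494115e+01,  3.02778988e+00,  8.03121463e+01,  4.16785021e-04,
        9.67488360e+01, -4.02925852e+00]), 'qvel': array([-0.01360222,  0.00500961,  0.00383158,  0.02394031,  0.08856178,
        0.05248584]), 'tau': array([ 7.84086933e-05, -3.81668186e+01, -3.60187590e+01, -5.06648462e-05,
        6.17343321e-03,  4.99887364e-06]), 'position': array([ 0.15501573, -0.50128743,  0.2304749 ]), 'eef_rot': array([-1.79911476e+02, -6.65060321e-03,  1.71798906e+01]), 'force': array([0.33994469, 0.15513907, 0.66230721]), 'ft_torque': array([ 0.02407587, -0.01417697,  0.01092105]), 'grip_width': 1.0010620479275583}
scene [[434.99534314   0.         275.25993714]
 [  0.         434.99534314 215.98849551]
 [  0.           0.           1.        ]] -0.05949768458007566 [0.15122728 0.6423043  0.54019217] [-116.86046925    1.33863919 -152.60942482]
top [[400.80986818   0.         279.28590868]
 [  0.         400.80986818 210.29121121]
 [  0.           0.           1.        ]] -0.11725682986636736 [ 0.49970887 -0.1003424   0.95061606] [-174.86356513    0.23903487  -89.77969026]
wrist [[310.44993695   0.         280.47556362]
 [  0.         310.44993695 209.47980494]
 [  0.           0.           1.        ]] -0.07088764912911817 [ 0.22850236 -0.47835155  0.37421065] [ 1.62613019e+02  7.60783569e-02 -7.27993551e+01]
```

View pics/top0.png

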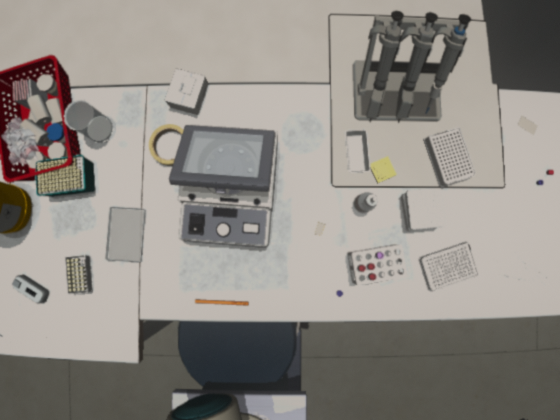

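View pics/scene0.png

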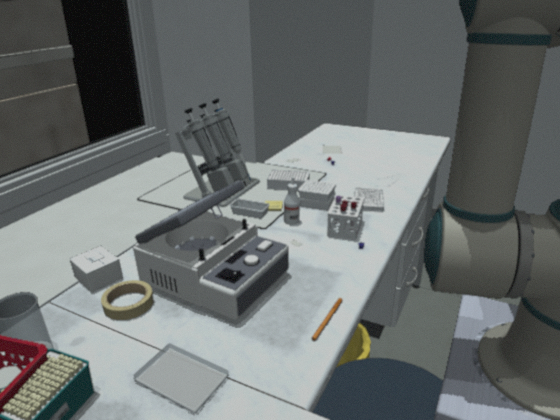

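Top view: the centrifuge deck spans about (180-270, 203-247), with the rocker near (197,223), round key (223,229) and oblong key (251,228). The marker is at (222,302), the rack at (377,264) and the bottle at (367,202). I'll enlarge it.

```bash
python3 - <<'E'
import cv2
a=cv2.imread("pics/top0.png")[110:260,160:290]
cv2.imwrite("pics/top0c.png",cv2.resize(a,None,fx=5,fy=4.0*1,interpolation=cv2.INTER_CUBIC) if 0 else cv2.resize(a,None,fx=4,fy=4,interpolation=cv2.INTER_CUBIC))
a=cv2.imread("pics/scene0.png")[170:320,125:300]
cv2.imwrite("pics/scene0c.png",cv2.resize(a,None,fx=4,fy=4,interpolation=cv2.INTER_CUBIC))
E
```

```text
(no output)
```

View pics/top0c.png

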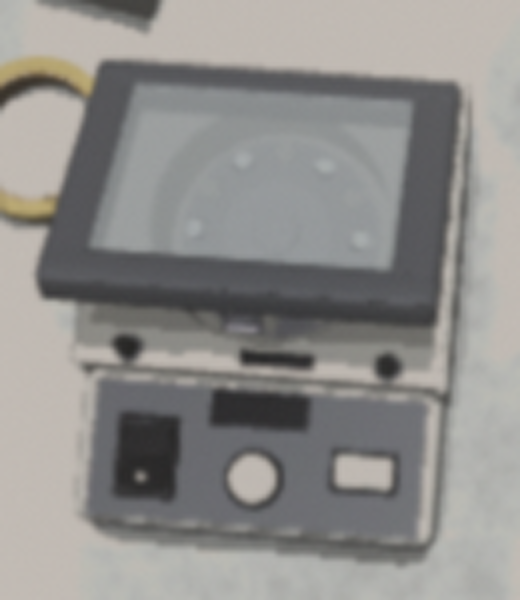

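View pics/scene0c.png

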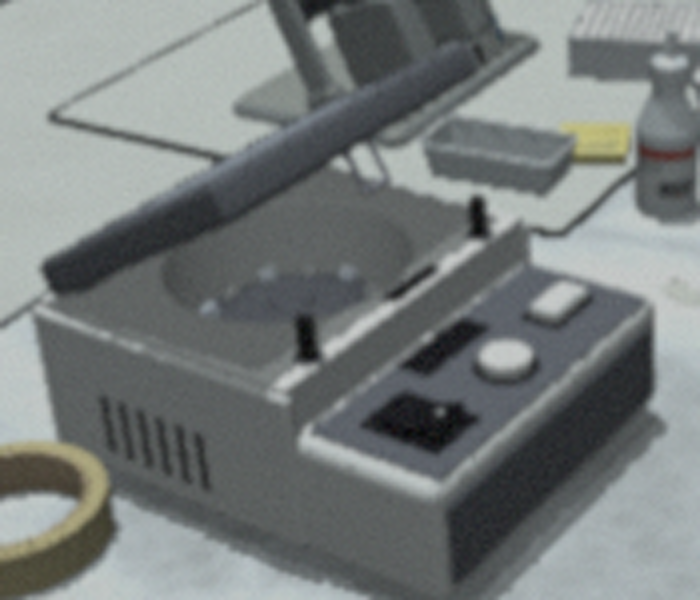

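```bash
cat > h.py <<'E'
import numpy as np, cv2
from scipy.spatial.transform import Rotation as R
from scipy.optimize import least_squares
def proj(d,P):
    P=np.atleast_2d(P); C=R.from_euler('xyz',d["orientation"],degrees=True).as_matrix()
    return cv2.projectPoints(((P-d["xyz"])@C).reshape(-1,1,3),np.zeros(3),np.zeros(3),d["K"],np.array([d["k1"],0,0,0.]))[0].reshape(-1,2)
def world(p,P):
    P=np.atleast_2d(P); c,s=np.cos(p[2]),np.sin(p[2])
    return np.c_[p[0]+c*P[:,0]-s*P[:,1],p[1]+s*P[:,0]+c*P[:,1],P[:,2]]
def lidpt(a,r,y,h=.018):  # r from hinge toward front, h above hinge plane
    return [.108-r*np.cos(a)+h*np.sin(a), y, .106+r*np.sin(a)+h*np.cos(a)]
E
python3 - <<'E'
from h import *
from workcell import *
import pickle
T=get_image("top");S=get_image("scene")
pickle.dump((T,S),open("cams.pkl","wb"))
tp=lambda u,v:((u+.5)/4-.5+160,(v+.5)/4-.5+110)
sp=lambda u,v:((u+.5)/4-.5+125,(v+.5)/4-.5+170)
obs=[(T,(-.100,0,.084),tp(254,478)),(T,(-.092,-.06,.084),tp(364,471)),(T,(-.092,.06,.080),tp(147,455)),
(T,(-.045,.102,.1),tp(75,362)),(T,(-.045,-.102,.1),tp(446,390)),
(S,(-.1,0,.084),sp(506,354)),(S,(-.092,-.06,.084),sp(560,299)),(S,(-.045,.102,.1),sp(285,398)),(S,(-.045,-.102,.1),sp(527,222))]
f=lambda p:np.concatenate([proj(c,world(p,m))[0]-np.array(o) for c,m,o in obs])
r=least_squares(f,[.5,.05,0],loss='soft_l1');print(r.x);print(r.fun.reshape(-1,2).round(1))
p=r.x
L=[(T,.154,.098,tp(40,293)),(T,.154,-.098,tp(433,322))]
g=lambda a:np.concatenate([proj(c,world(p,lidpt(a[0],rr,y,.009)))[0]-np.array(o) for c,rr,y,o in L])
r2=least_squares(g,[.5]);print(r2.x,r2.fun)
a=r2.x[0]
print("rocker",world(p,(-.1055,.06,.0855)),"key",world(p,(-.092,-.06,.084)),"lidfront",world(p,lidpt(a,.138,0)),"shut",world(p,lidpt(0,.138,0)), "hinge",world(p,(.108,0,.106)))
for n,d in(("top",T),("scene",S)):
    im=d["pixels"].copy()
    im=cv2.resize(im,None,fx=3,fy=3)
    pts=[(-.1055,.06,.0855),(-.092,-.06,.084),(-.1,0,.084)]+[lidpt(a,rr,y) for rr in(0,.132,.154) for y in(-.098,.098)]+[(x,y,.1) for x in(-.045,.12) for y in(-.102,.102)]
    for q in proj(d,world(p,pts)): cv2.circle(im,tuple(int(round(v*3+1)) for v in q),4,(0,0,255),1)
    im=im[300:800,380:980] if n=="top" else im[500:1000,350:950]
    cv2.imwrite(f"pics/ov_{n}.png",im)
E
```

```text
[ 0.63504932  0.01911268 -0.0688679 ]
[[-0.4  0.4]
 [-0.1  0.5]
 [-0.2  0.5]
 [-1.4  0.1]
 [ 0.2 -0.1]
 [ 0.3 -0.8]
 [-0.2 -1.6]
 [-1.  -1.1]
 [ 0.  -2.6]]
[0.51413465] [-1.24080398  0.28875254  1.18568467  0.07253406]
rocker [[0.53392821 0.08623027 0.0855    ]] key [[ 0.5391386  -0.03441425  0.084     ]] lidfront [[0.63175006 0.01934025 0.18953879]] shut [[0.60512044 0.02117708 0.124     ]] hinge [[0.74279331 0.01168082 0.106     ]]
```

View pics/ov_top.png

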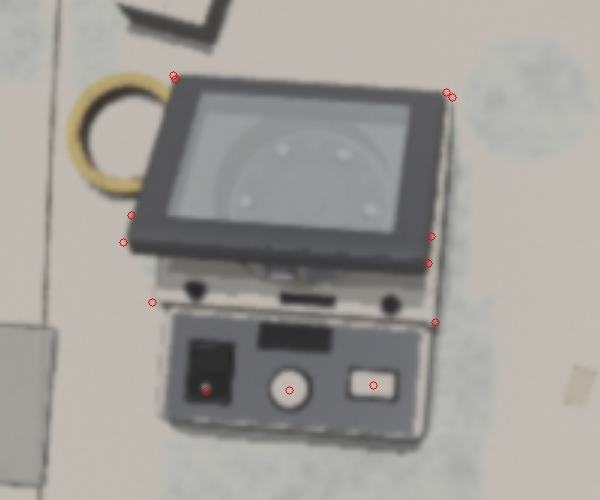

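View pics/ov_scene.png

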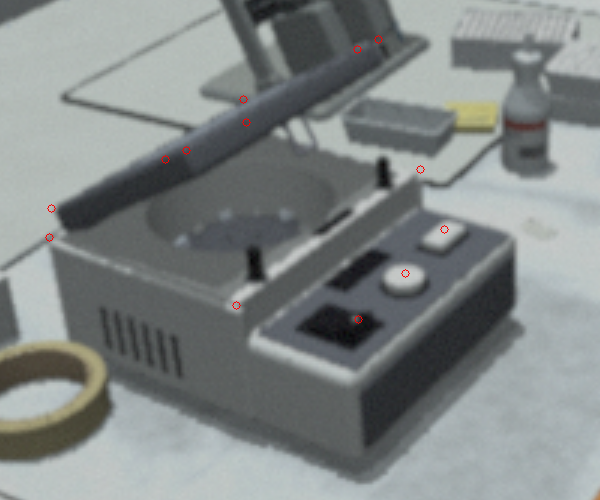

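The fit puts the centrifuge at (0.635, 0.019), yaw -3.9°, with the lid at about 0.51 rad. The two views agree to 2-3 mm. In the overlay, the top view lands on the controls and the scene view sits 1-2 px high. I'll close the fingers and swing over to a point above the rocker, with the camera on the robot's side (yaw about 176°).

Request:
{"name": "carry_out", "arguments": {"motion": "0.018 0.03 0.002 0 0 0.145 0; 0.018 0.03 0.002 0 0 0.145 0; 0.018 0.03 0.002 0 0 0.145 0; 0.018 0.03 0.002 0 0 0.145 0; 0.018 0.03 0.002 0 0 0.145 0", "grip_force": 40}}

```text
t: 0.75
position: [0.2455, -0.3503, 0.2413]
eef_rot: [180.0, -0.0, 59.0]
force: [1.4, -0.1, 0.8]
grip_width: 0.139
```

Request:
{"name": "carry_out", "arguments": {"motion": "0.018 0.03 0 0 0 0.145 0; 0.018 0.03 0 0 0 0.145 0; 0.018 0.03 0 0 0 0.145 0; 0.018 0.03 0 0 0 0.145 0; 0.018 0.03 0 0 0 0.145 0"}}

```text
t: 1.25
position: [0.3355, -0.2003, 0.2414]
eef_rot: [180.0, 0.0, 100.6]
force: [0.4, 0.1, -0.5]
grip_width: -0.0
```

Request:
{"name": "carry_out", "arguments": {"motion": "0.018 0.03 0 0 0 0.145 0; 0.018 0.03 0 0 0 0.145 0; 0.018 0.03 0 0 0 0.145 0; 0.018 0.03 0 0 0 0.145 0; 0.018 0.03 0 0 0 0.145 0"}}

```text
t: 1.75
position: [0.4256, -0.0502, 0.2414]
eef_rot: [180.0, 0.0, 142.1]
force: [-0.1, -0.8, 0.1]
grip_width: -0.001
```

Request:
{"name": "carry_out", "arguments": {"motion": "0.0215 0.027 -0.01 0 0 0.118 0; 0.0215 0.027 -0.01 0 0 0.118 0; 0.0215 0.027 -0.01 0 0 0.118 0; 0.0215 0.027 -0.01 0 0 0.118 0; 0.0215 0.027 -0.01 0 0 0.118 0"}}

```text
t: 2.25
position: [0.5332, 0.0847, 0.1907]
eef_rot: [180.0, -0.0, 175.9]
force: [0.9, -1.7, 0.5]
grip_width: 0.0
```

```bash
python3 - <<'E'
from h import *
from workcell import *
s=read_state();print(s["position"],s["eef_rot"],s["joint_pos"].round(1),s["force"])
d=get_image("wrist");p=[.63505,.01911,-.06887]
im=cv2.resize(d["pixels"],None,fx=1.4,fy=1.4,interpolation=cv2.INTER_CUBIC);k=1.4
pts=[(-.1055,.06,.0855),(-.092,-.06,.084),(-.1,0,.084)]
cv2.imwrite("pics/w1raw.png",d["pixels"])
for q in proj(d,world(p,pts)): print(q);cv2.circle(im,tuple(int(round(v*k)) for v in q),4,(0,0,255),1)
print(proj(d,s["position"]))
cv2.imwrite("pics/w1.png",im)
E
```

```text
[0.53324207 0.0846946  0.19074792] [ 1.79999703e+02 -4.36914881e-03  1.75888759e+02] [  5.1   6.3  81.4   0.   92.3 -80.8] [ 0.87484474 -1.7431059   0.46778638]
[281.58425458 207.8679075 ]
[143.61852326 222.5457381 ]
[211.20592509 213.6879513 ]
[[279.32175208 267.20581124]]
```

View pics/w1.png

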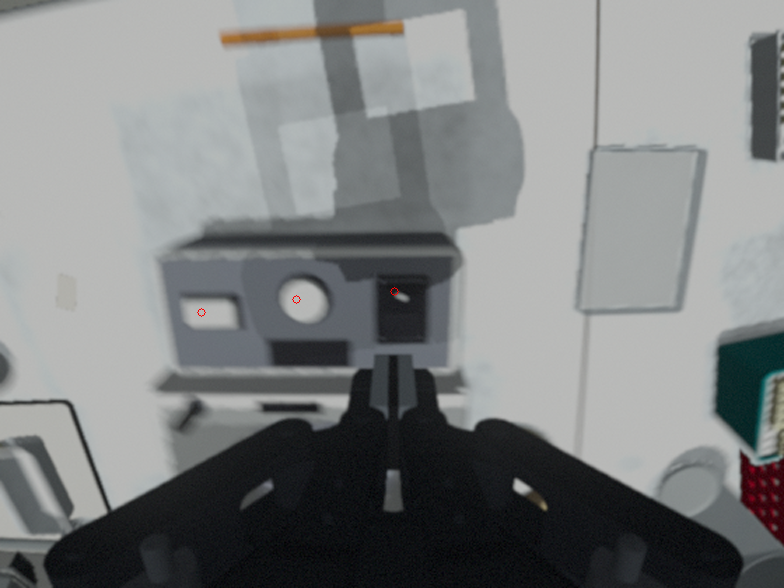

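Wrist view: the fingertips are centred at column 393. The controls appear 8-9 px to the right of the projected points: round key (304,299), oblong key (210,314), rocker (402,~310). So the controls lie about 4 mm further in +y. The scene view's residuals point the same way, and the estimate in x holds. I'll aim for the rocker front at (0.534, 0.090).

Request:
{"name": "carry_out", "arguments": {"motion": "0 0.005 -0.03 0 0 0 0; 0 0 -0.03 0 0 0 0; 0 0 -0.03 0 0 0 0; 0 0 -0.007 0 0 0 0; 0 0 0 0 0 0 0"}}

```text
t: 2.8
position: [0.532, 0.0883, 0.0935]
eef_rot: [-180.0, -0.1, 175.6]
force: [-0.2, -0.3, 0.3]
grip_width: 0.001
```

```bash
python3 - <<'E'
from workcell import *
import cv2
s=read_state();print(s["position"],s["force"])
for n in("wrist","scene"):
    d=get_image(n)["pixels"]
    if n=="scene": d=cv2.resize(d[170:320,125:300],None,fx=4,fy=4,interpolation=cv2.INTER_CUBIC)
    cv2.imwrite(f"pics/{n}2.png",d)
E
```

```text
[0.5319654  0.08829219 0.09353616] [-0.23188121 -0.26533582  0.32385914]
```

View pics/wrist2.png

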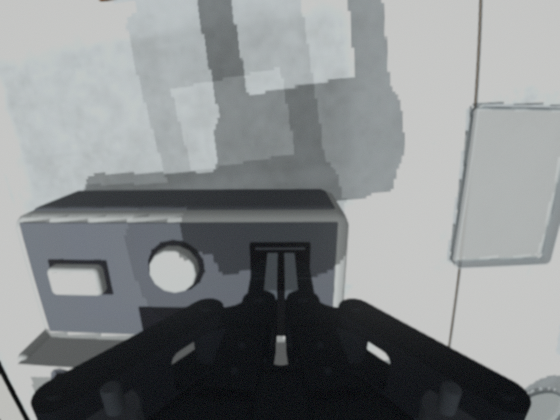

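View pics/scene2.png

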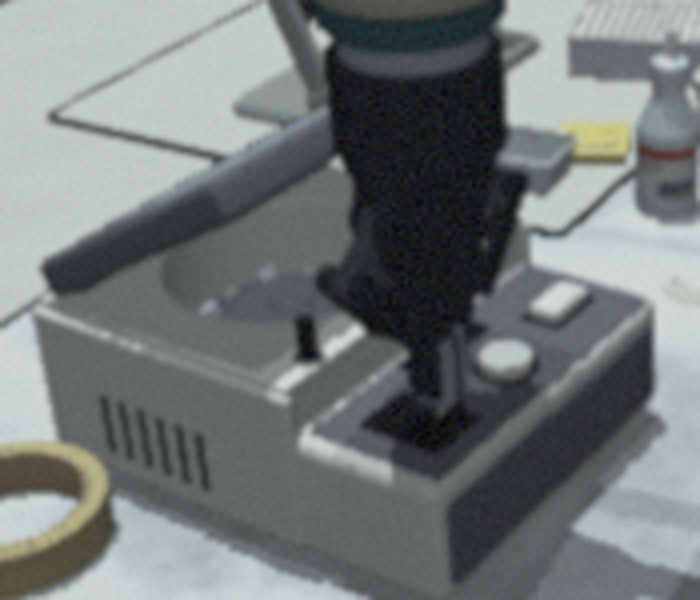

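The fingertips (columns 265-297) are centred on the rocker bezel (251-310), over its front half. Next I press straight down.

Request:
{"name": "carry_out", "arguments": {"motion": "0.0005 0.001 -0.005 0 0 0 0; 0 0 -0.003 0 0 0 0; 0 0 -0.003 0 0 0 0; 0 0 -0.0025 0 0 0 0; 0 0 0 0 0 0 0"}}

```text
t: 3.4
position: [0.5331, 0.0894, 0.0806]
eef_rot: [180.0, 0.0, 175.6]
force: [0.7, -0.6, 0.4]
grip_width: 0.002
```

Request:
{"name": "carry_out", "arguments": {"motion": "0 0 -0.001 0 0 0 0; 0 0 -0.001 0 0 0 0; 0 0 0 0 0 0 0"}}

```text
t: 3.7
position: [0.5332, 0.0894, 0.0805]
eef_rot: [180.0, 0.0, 175.6]
force: [-6.3, -0.7, 10.8]
grip_width: -0.003
```

There's a firm stop at z 0.0805 with about 11 N. I'll lift off and check.

Request:
{"name": "carry_out", "arguments": {"motion": "0 0 0.01 0 0 0 0; 0 0 0.03 0 0 0 0; 0 0 0.04 0 0 0 0; 0 0 0.045 0 0 0 0; 0 0 0 0 0 0 0"}}

```text
t: 4.2
position: [0.5358, 0.0896, 0.2117]
eef_rot: [179.9, 0.7, 175.6]
force: [0.8, -0.4, 1.3]
grip_width: -0.003
```

```bash
python3 - <<'E'
from workcell import *
import cv2
s=read_state();print(s["position"],s["force"])
d=get_image("wrist")["pixels"];cv2.imwrite("pics/wrist3.png",cv2.resize(d[150:290,80:340],None,fx=3,fy=3,interpolation=cv2.INTER_CUBIC))
d=get_image("scene")["pixels"];cv2.imwrite("pics/scene3.png",cv2.resize(d[200:320,180:300],None,fx=5,fy=5,interpolation=cv2.INTER_CUBIC))
E
```

```text
[0.53575149 0.08963019 0.21172434] [ 0.80871994 -0.39499215  1.25331658]
```

View pics/wrist3.png

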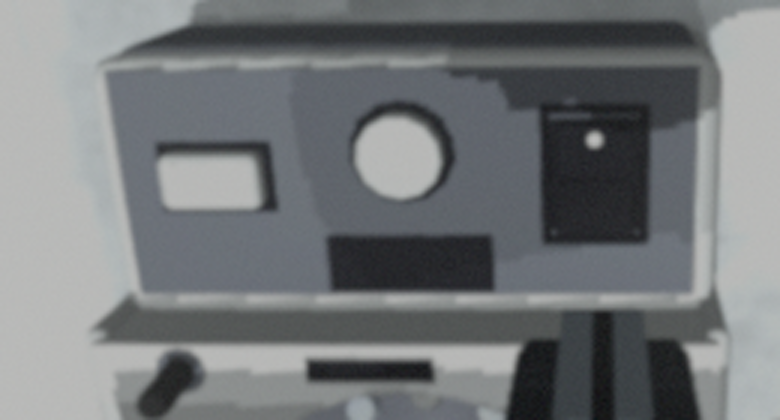

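View pics/scene3.png

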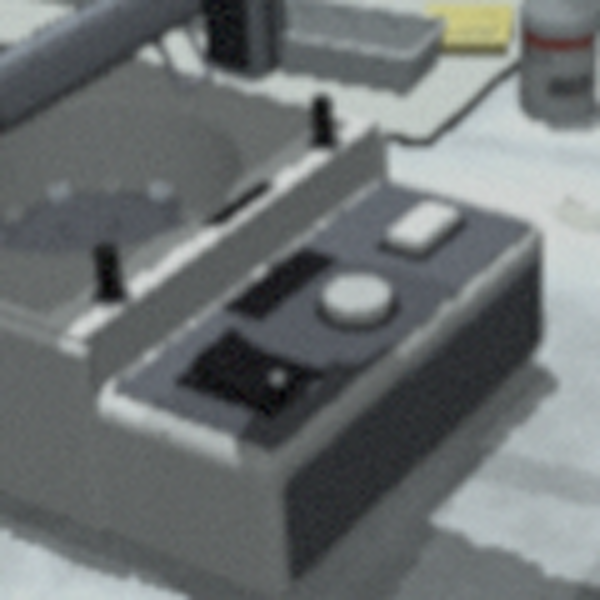

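Wrist and scene crops: the white dot at wrist crop (594,140) now sits on a level front half, and the back half is raised, so the rocker is on. Now I'll move over the lid's front bar.

Request:
{"name": "carry_out", "arguments": {"motion": "0.01 -0.012 0.015 0 0 0 0; 0.022 -0.013 0.008 0 0 0 0; 0.022 -0.013 0 0 0 0 0; 0.023 -0.014 0 0 0 0 0; 0.023 -0.014 0 0 0 0 0"}}

```text
t: 4.8
position: [0.6333, 0.0228, 0.2246]
eef_rot: [-180.0, -0.2, 175.6]
force: [-0.1, -0.2, 0.3]
grip_width: 0.0
```

```bash
python3 - <<'E'
from workcell import *
import cv2
s=read_state();print(s["position"],s["eef_rot"],s["force"])
d=get_image("wrist")["pixels"];cv2.imwrite("pics/wrist4.png",d)
d=get_image("scene")["pixels"];cv2.imwrite("pics/scene4.png",cv2.resize(d[120:320,100:300],None,fx=3,fy=3,interpolation=cv2.INTER_CUBIC))
E
```

```text
[0.63334133 0.02282612 0.22459811] [-179.99335073   -0.19054758  175.60435228] [-0.14317814 -0.24257776  0.33830785]
```

View pics/wrist4.png

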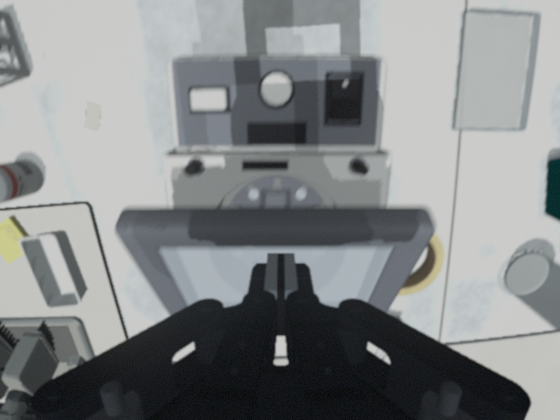

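View pics/scene4.png

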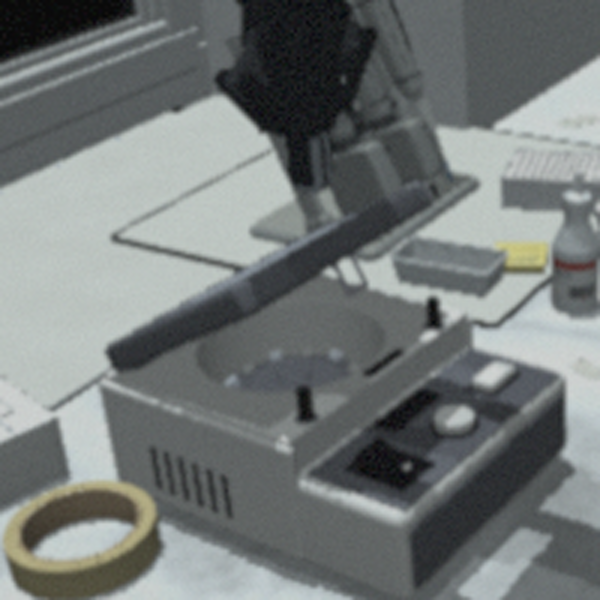

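The tips are over the middle of the lid's front bar (lid columns 120-435, tips at 281). I'll go down to contact and then follow the lid's arc.

Request:
{"name": "carry_out", "arguments": {"motion": "-0.001 0.001 -0.015 0 0 0 0; 0 0 -0.013 0 0 0 0; -0.004 0 -0.007 0 0 0 0; -0.0045 0 -0.007 0 0 0 0; 0 0 0 0 0 0 0"}}

```text
t: 5.4
position: [0.6224, 0.0247, 0.1837]
eef_rot: [-180.0, -0.1, 175.6]
force: [0.3, -1.0, 0.3]
grip_width: 0.001
```

Request:
{"name": "carry_out", "arguments": {"motion": "-0.0035 0.0005 -0.0065 0 0 0 0; -0.003 0 -0.0065 0 0 0 0; -0.0025 0.0005 -0.007 0 0 0 0; -0.0025 0 -0.0065 0 0 0 0; 0 0 0 0 0 0 0"}}

```text
t: 5.9
position: [0.6113, 0.0254, 0.1568]
eef_rot: [180.0, -0.1, 175.6]
force: [0.1, -0.1, 0.4]
grip_width: -0.003
```

```bash
python3 - <<'E'
from workcell import *
import cv2
d=get_image("wrist")["pixels"];cv2.imwrite("pics/wrist5.png",d)
d=get_image("scene")["pixels"];cv2.imwrite("pics/scene5.png",cv2.resize(d[120:320,100:300],None,fx=3,fy=3,interpolation=cv2.INTER_CUBIC))
E
```

```text
(no output)
```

View pics/wrist5.png

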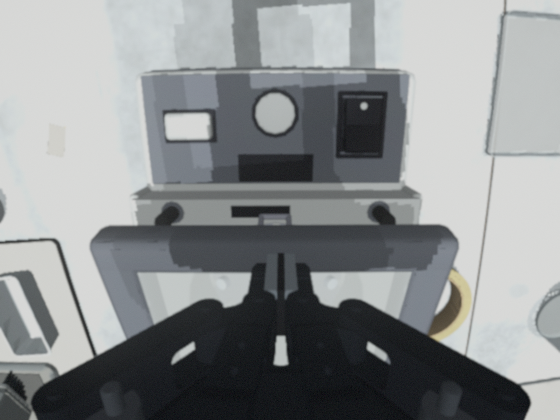

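View pics/scene5.png

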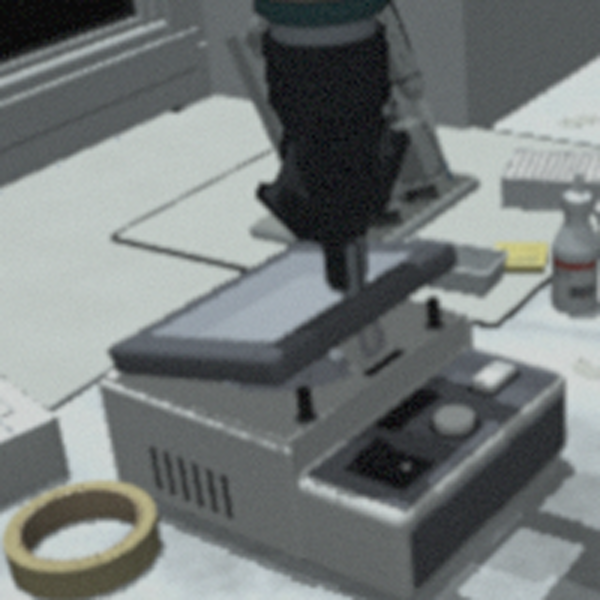

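The lid is following the fingertips, which sit on the bar, and the rocker is still on. I'll keep going down to the stop.

Request:
{"name": "carry_out", "arguments": {"motion": "-0.002 0 -0.007 0 0 0 0; -0.002 0 -0.007 0 0 0 0; -0.001 0 -0.007 0 0 0 0; -0.001 0 -0.006 0 0 0 0; -0.0005 0 -0.005 0 0 0 0"}}

```text
t: 6.5
position: [0.6052, 0.0257, 0.1267]
eef_rot: [180.0, -0.0, 175.6]
force: [-5.4, 1.4, 6.9]
grip_width: 0.002
```

Request:
{"name": "carry_out", "arguments": {"motion": "0 0 -0.001 0 0 0 0; 0 0 -0.001 0 0 0 0; 0 0 -0.001 0 0 0 0; 0 0 0 0 0 0 0"}}

```text
t: 6.9
position: [0.605, 0.0257, 0.124]
eef_rot: [180.0, -0.1, 175.6]
force: [-5.1, 0.9, 8.1]
grip_width: -0.002
```

Request:
{"name": "carry_out", "arguments": {"motion": "0 0 -0.001 0 0 0 0; 0 0 -0.001 0 0 0 0; 0 0 -0.001 0 0 0 0; 0 0 0 0 0 0 0"}}

```text
t: 7.3
position: [0.6051, 0.0256, 0.1238]
eef_rot: [180.0, 0.0, 175.6]
force: [-14.4, 1.2, 21.7]
grip_width: -0.001
```

Solid stop at z 0.1238 with 22 N. I'll release and look.

Request:
{"name": "carry_out", "arguments": {"motion": "0 0 0.005 0 0 0 0; 0 0 0.015 0 0 0 0; 0 0 0.02 0 0 0 0; 0 0 0.02 0 0 0 0; 0 0 0 0 0 0 0"}}

```text
t: 7.8
position: [0.6069, 0.0253, 0.1839]
eef_rot: [180.0, 0.3, 175.6]
force: [0.8, 0.5, -0.7]
grip_width: -0.004
```

```bash
python3 - <<'E'
from workcell import *
import cv2
d=get_image("wrist")["pixels"];cv2.imwrite("pics/wrist6.png",d)
d=get_image("scene")["pixels"];cv2.imwrite("pics/scene6.png",cv2.resize(d[120:320,100:300],None,fx=3,fy=3,interpolation=cv2.INTER_CUBIC))
E
```

```text
(no output)
```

View pics/wrist6.png

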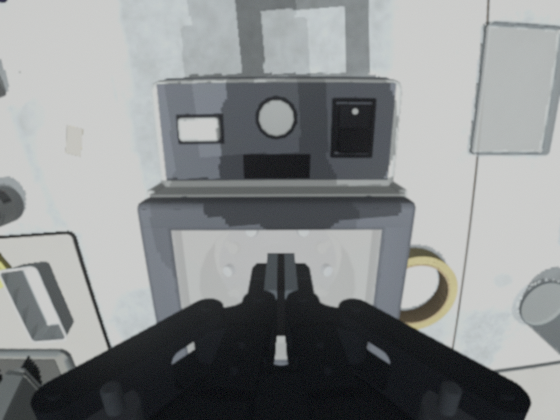

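View pics/scene6.png

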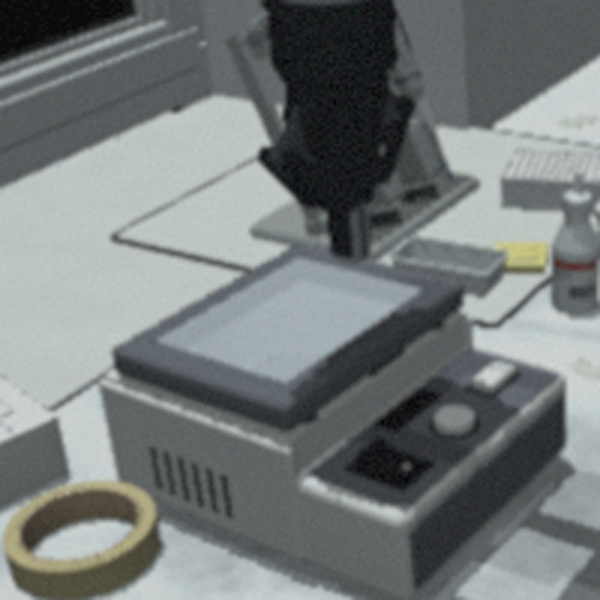

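```bash
python3 - <<'E'
from workcell import *
from h import *
d=get_image("scene");p=[.635,.0231,-.0689]
im=cv2.resize(d["pixels"][120:320,100:300],None,fx=3,fy=3,interpolation=cv2.INTER_CUBIC)
for a,c in((.015,(0,0,255)),(.14,(255,0,0))):
    for q in proj(d,world(p,[lidpt(a,.154,y) for y in(-.098,0,.098)])):
        cv2.circle(im,(int((q[0]-100)*3+1),int((q[1]-120)*3+1)),4,c,1)
cv2.imwrite("pics/scene7.png",im)
E
```

```text
(no output)
```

View pics/scene7.png

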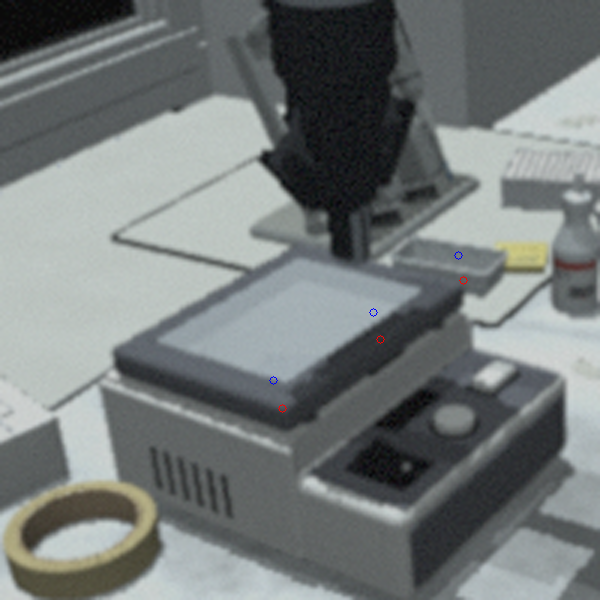

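The lid edge lies on the red markers (0.015 rad), so it has caught. Next I move to a point above the oblong key.

Request:
{"name": "carry_out", "arguments": {"motion": "-0.022 -0.018 0 0 0 0 0; -0.023 -0.019 0 0 0 0 0; -0.023 -0.019 -0.01 0 0 0 0; 0 0 -0.03 0 0 0 0; 0 0 0 0 0 0 0"}}

```text
t: 8.45
position: [0.5345, -0.0307, 0.1352]
eef_rot: [180.0, -0.5, 175.5]
force: [-0.4, 0.8, -0.4]
grip_width: -0.003
```

```bash
python3 - <<'E'
from workcell import *
from h import *
s=read_state();print(s["position"],s["eef_rot"],s["force"])
d=get_image("wrist");p=[.635,.0231,-.0689]
im=cv2.resize(d["pixels"],None,fx=1.4,fy=1.4,interpolation=cv2.INTER_CUBIC)
for q in list(proj(d,world(p,[(-.092+a,-.06+b,.084) for a in(-.009,.009) for b in (-.016,.016)])))+list(proj(d,s["position"])):
        cv2.circle(im,tuple(int(v*1.4) for v in q),3,(0,0,255),1)
cv2.imwrite("pics/wrist8.png",im)
E
```

```text
[ 0.53454526 -0.03073382  0.13518069] [179.96756005  -0.52850253 175.54032984] [-0.39200655  0.82290179 -0.39129332]
```

View pics/wrist8.png

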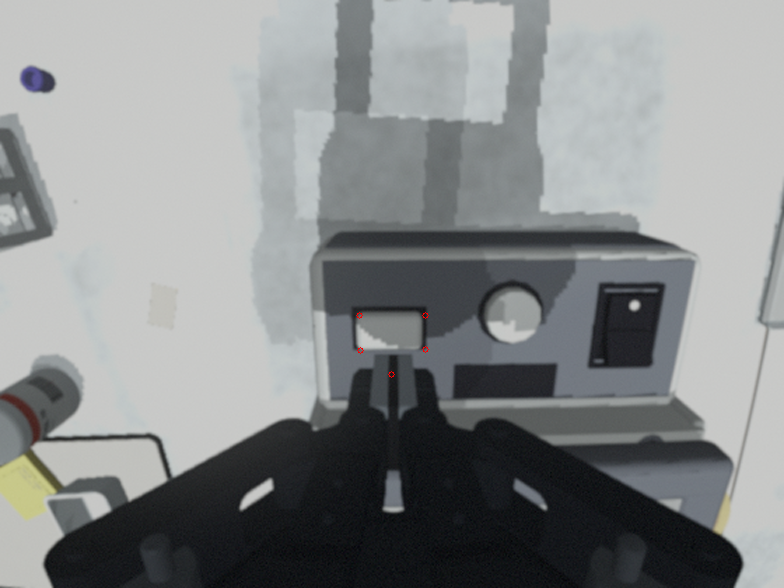

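The predicted key corners match the picture, with the key centred at (389,331) and the tips at column 393. I'll align, descend and press.

Request:
{"name": "carry_out", "arguments": {"motion": "0.004 -0.0008 -0.015 0 -0.009 0 0; 0 0 -0.02 0 0 0 0; 0 0 -0.01 0 0 0 0; 0 0 -0.003 0 0 0 0; 0 0 0 0 0 0 0"}}

```text
t: 9.0
position: [0.5418, -0.0312, 0.0926]
eef_rot: [180.0, 0.5, 175.6]
force: [0.4, -0.6, 0.3]
grip_width: 0.0
```

Request:
{"name": "carry_out", "arguments": {"motion": "-0.002 0 0 0 0.009 0 0; 0 0 -0.003 0 0 0 0; 0 0 -0.003 0 0 0 0; 0 0 0 0 0 0 0"}}

```text
t: 9.4
position: [0.5394, -0.0314, 0.0859]
eef_rot: [180.0, -0.0, 175.6]
force: [0.6, 0.3, -0.8]
grip_width: -0.002
```

Request:
{"name": "carry_out", "arguments": {"motion": "0 0 -0.002 0 0 0 0; 0 0 -0.002 0 0 0 0; 0 0 -0.002 0 0 0 0; 0 0 -0.001 0 0 0 0; 0 0 0 0 0 0 0"}}

```text
t: 9.9
position: [0.5397, -0.0314, 0.0796]
eef_rot: [180.0, 0.0, 175.6]
force: [-0.5, -0.5, 3.3]
grip_width: -0.001
```

Request:
{"name": "carry_out", "arguments": {"motion": "0 0 -0.001 0 0 0 0; 0 0 -0.001 0 0 0 0; 0 0 -0.001 0 0 0 0; 0 0 0 0 0 0 0"}}

```text
t: 10.3
position: [0.5398, -0.0314, 0.0788]
eef_rot: [-180.0, 0.1, 175.6]
force: [-9.1, 1.0, 17.8]
grip_width: 0.001
```

There's a hard stop at z 0.0788; the key's fully-down height is 0.079. I'll check the picture while holding it.

```bash
python3 - <<'E'
from workcell import *
import cv2
for i in range(3):
    d=get_image("scene")["pixels"]; s=read_state();print(s["t"],s["position"],s["force"])
cv2.imwrite("pics/scene9.png",cv2.resize(d[180:330,130:300],None,fx=4,fy=4,interpolation=cv2.INTER_CUBIC))
d=get_image("wrist")["pixels"];cv2.imwrite("pics/wrist9.png",d)
d=get_image("top")["pixels"];cv2.imwrite("pics/top9.png",d)
E
```

```text
10.35 [ 0.53983741 -0.03144123  0.07879791] [-9.21995836  1.03708059 17.49560854]
10.4 [ 0.53983778 -0.0314423   0.07879815] [-8.72446769  0.07548109 16.98514626]
10.45 [ 0.53982726 -0.03141719  0.07879526] [-8.7072453   1.21716864 17.30196073]
```

View pics/scene9.png

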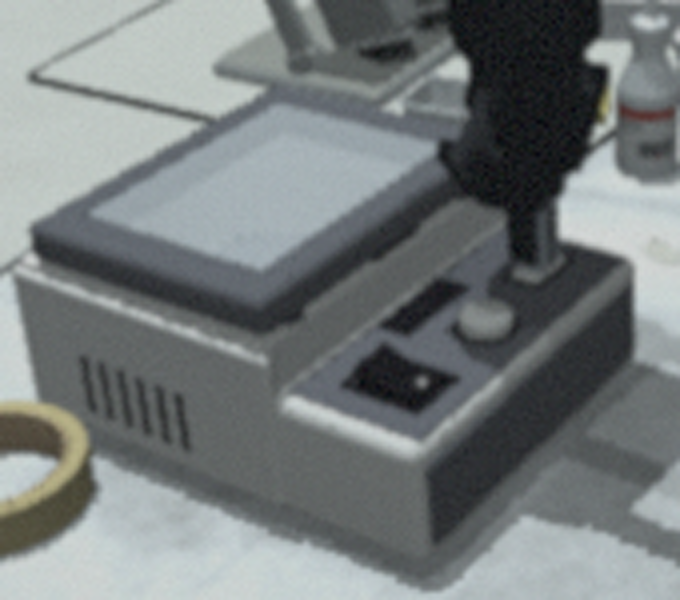

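View pics/wrist9.png

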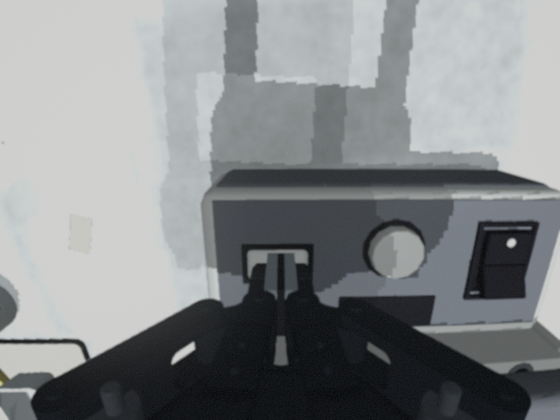

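View pics/top9.png

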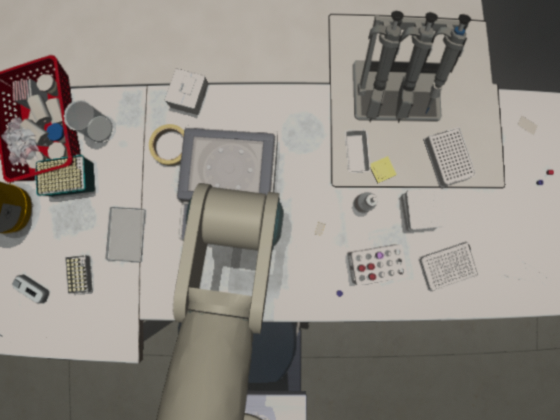

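The tips hold the key down, flush in its bezel at wrist (280,258). The lid is shut, the rocker is on, and the rack (377,264) and bottle (367,202) have not moved. I'm handing in.

```bash
python3 -c "
from workcell import *
print(finish_job()); s=read_state(); print(s['t'],s['position'],s['force'])"
```

```text
the job is handed in; nothing more can be done
None
the job is handed in; nothing more can be done
```

The job is handed in at about 10.6 s, with the closed fingers still holding the short-spin key down.

- **Rocker:** I pressed the front half down to a firm stop at z 0.0805 m. The pictures afterwards showed the front half level and the back half raised, so the power is on.
- **Lid:** I pushed it down along its arc to its stop at z 0.1238 m with about 22 N, then let go. It stayed shut, and its edge matched about 0.015 rad in the scene picture.
- **Short-spin key:** It is held at a hard stop at z 0.0788 m, where fully down is 0.079 m, with about 17 N down and 9 N sideways. That force and height did not change over three readings.
- **Rest of the scene:** I did not press the round key. The rack and bottle are where they were in the last top view. The arm hid the marker there, so I could not check it in that picture, but the fingers stayed well above it.

**Disagreements:** The top camera placed the centrifuge about 4 mm too far in -y compared with the wrist view. The scene view leaned the same way as the wrist, so I used the wrist value, and the key's corners then matched to about 1 mm. I could not see the rotor turning directly.

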